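# Put the scale's test weights back in their rest

### The arm

A 6-joint arm with a two-finger parallel gripper is mounted at the origin on a cart in front of the work surface, level with it; the furniture and walls round the work are solid. World frame = base frame: x ahead of the robot, y to its left, z up, the work surface at z = 0. Lengths are in m, angles in rad, forces in N, time in s.
With the tool pointing down it reaches from about 0.425 to 0.95 m from the base axis. Payload 14.7 kg.
Tool frame: the origin (TCP) lies at the very end of the fingers, on their centre line; the grasp point (between the pads) lies 19 mm behind it; z points along the fingers, y is the line along which they close (so a half turn about z gives the same grasp; the last joint's range is limited). The gripper opens to 85 mm and grips with 20 to 120 N. Pads are 22 mm wide; open, the fingers measure 114 mm over their backs; the gripper's body (76 mm by 85 mm) begins 54 mm behind the grasp point. The pads swing forward as they close: fully open they stand 13 mm farther back than shut.
Start: joints at [1.084, 0.48, 1.596, -0, 1.065, -0.047], TCP at [0.277, 0.588, 0.198] pointing down, gripper open.
Joint ranges: [-2.75, 2.75], [-0.82, 2.05], [0.23, 2.67], [-1.56, 4.7], [0.09, 2.69], [-2.92, 2.92]. Speed limits (rad/s): [1.89, 1.89, 2.39, 3.01, 3.01, 3.01].

### API

Orientations are given as [roll, pitch, yaw] about the fixed x, y, z axes, in that order (R = Rz(yaw) Ry(pitch) Rx(roll)).
In Python, from rig import env gives the robot as it stands. The module is installed in compiled form; this text tells all that it offers.
- The arm moves only by the tool servo_tool, never from a script. Its argument "commands" is text: rows parted by semicolons, each of 6 numbers parted by spaces: the shift along the tool's x, y, z in cm, then the turn, a rotation vector about the tool's x, y, z in rad. In form: x y z rx ry rz; .... A call has 1 to 10 rows; each row shifts and turns the commanded pose from where the row before left it, along the tool's axes as they then stand; what a row does not reach is not made up. A row lasts 1/8 s, in which the tool goes at most 62.5 mm and 10.7 degrees, less where a joint would pass 70% of its speed; a pose out of reach is approached as far as the arm can. A call is refused whole if a number of a shift passes 6.25 or a number of a turn 0.188, either way. A call with a gripper value outside its range is refused whole. "fingers" is the gripper command: -1 is fully open, 1 is shut, values between are in proportion, set as the call begins (left out, the last holds). The fingers move at their own pace and stop on an object; "squeeze" is the grip in N (left out, the last holds). Time passes only in rows, so rows that do not move let the fingers close. It gives the time, the measured TCP pose, the force, the opening and the grip force at its end, in the units of the state.
- env.sense(): the state, without advancing time (a new reading comes with each control period).
- env.snapshot(name): name is "scene" or "side" or "wrist"; returns the picture (480x640x3 uint8, red, green, blue); there is no depth.
- env.camera_info(name): a dict with "K" (3x3 intrinsics, pixels), "world_to_cam" (4x4, takes a point from world to camera coordinates); the wrist camera has in their place "T_tool_cam" (4x4, takes a point from camera to tool coordinates, whose origin is the TCP and whose axes are the flange's). Camera axes: x right, y up, looking along -z (the intrinsics and any distortion apply to the point x, -y, -z); pixel columns grow to the right and rows downward; lengths in m; the calibration is good to about 2 mm. The wrist camera is an equidistant fisheye: a pixel r from the principal point sees the ray r / f radians off the axis. A picture is of the moment at which its call begins: read the wrist's pose just before it. camera_info takes no time and is no camera call.
- env.job_done(): hands the job in; it is judged then, once.
The state is a dict: "clock": time; "qpos": joint angles; "joint_velocities": joint speeds; "joint_torque": joint torques, N m; "ee_pos": TCP position; "tool_rot": TCP orientation; "contact_force": force on the tool from outside, world axes, zero at the start; "moment": the same for the moment, N m; "grip_width": finger opening in m; "grip_force": force on a finger pad.
Only numpy, scipy, OpenCV 4.12 (cv2) and the standard library are available. Lean on these libraries where they do the work, as an engineer would, in place of code of your own. Each camera call takes 0.05 s, during which the arm holds its last target. There are 200 camera calls.

### The job

The bench scale has been checked and its four steel test weights are standing about on the worktop. Put them back in their wooden rest in order of size, each in the bore made for it, standing upright on the bottom of the bore, without knocking any of them over. Set each one down gently; do not let it drop.

Things in the scene. Friction and masses are not known exactly. Their poses are not given: they have to be found in the camera images.
- weight_500: the largest of four upright steel knob test weights (0.5 kg): round body 48 mm in diameter and 34 mm high, foot edge chamfered 3 mm, on top a narrow neck and a round knob 30 mm in diameter, 39 to 51 mm above the foot. Pinch the knob from above, fingertips just above the body's flat top. Origin: centre of the foot; z up along the axis.
- weight_200: the second largest of four upright steel knob test weights (0.2 kg): round body 38 mm in diameter and 26 mm high, foot edge chamfered 3 mm, on top a narrow neck and a round knob 24 mm in diameter, 31 to 43 mm above the foot. Pinch the knob from above, fingertips just above the body's flat top. Origin: centre of the foot; z up along the axis.
- weight_100: the third of four upright steel knob test weights (0.1 kg): round body 28 mm in diameter and 20 mm high, foot edge chamfered 3 mm, on top a narrow neck and a round knob 18 mm in diameter, 25 to 37 mm above the foot. Pinch the knob from above, fingertips just above the body's flat top. Origin: centre of the foot; z up along the axis.
- weight_50: the smallest of four upright steel knob test weights (0.05 kg): round body 18 mm in diameter and 18 mm high, foot edge chamfered 3 mm, on top a narrow neck and a round knob 12 mm in diameter, 23 to 35 mm above the foot. Pinch the knob from above, fingertips just above the body's flat top. Origin: centre of the foot; z up along the axis.
- weight_rest: pale wood block 222x80x22 mm, fixed, turned any way, with a row of four blind bores 13 mm deep (blue felt floor 9 mm above the worktop), each 7 mm wider than its weight; no weight enters a smaller bore. Origin: centre of the underside; x along the row from widest to narrowest bore, z up. Bores at y = 0: 55 mm at x = -71.5, 45 mm at -9.5, 35 mm at +42.5, 25 mm at +86.5 mm.
Not all that is in view belongs to the job. What is shaped like the weight_200 but pink is not meant. What is shaped like the weight_500 but orange is not meant.

How it is judged:
At the end, for the whole second after the job is handed in: Each of the four weights stands in its own bore of the rest (largest weight in the widest bore, and so on down the row): its foot within 8 mm of the bore's centre line along and across the row and less than 3.5 mm above the bore's bottom, upright within 0.1 rad, at rest and released (x of weight_500 in the frame of weight_rest between -0.0795 and -0.0635 m and y of weight_500 in the frame of weight_rest between -0.008 and 0.008 m and z of each of weight_500, weight_200, weight_100, weight_50 in the frame of weight_rest below 0.0125 m and angle between each of weight_500, weight_200, weight_100, weight_50's own z axis and vertical below 0.1 rad and linear speed of each of weight_500, weight_200, weight_100, weight_50 below 0.02 m/s and contact force between each of weight_500, weight_200, weight_100, weight_50 and the fingers below 0.2 N and x of weight_200 in the frame of weight_rest between -0.0175 and -0.0015 m and y of weight_200 in the frame of weight_rest between -0.008 and 0.008 m and x of weight_100 in the frame of weight_rest between 0.0345 and 0.0505 m and y of weight_100 in the frame of weight_rest between -0.008 and 0.008 m and x of weight_50 in the frame of weight_rest between 0.0785 and 0.0945 m and y of weight_50 in the frame of weight_rest between -0.008 and 0.008 m); the robot touches nothing.
It fails at once if a weight is knocked over (leans more than 0.8 rad) (angle between any of weight_500, weight_200, weight_100, weight_50's own z axis and vertical above 0.8 rad).
It fails at once if a weight is let drop: loose from the fingers, it comes down on the worktop or into the rest faster than 0.6 m/s (a fall of about 2 cm) ((linear speed of weight_500 above 0.6 m/s and height (world z) of weight_500 below 0.035 m and contact force between weight_500 and the fingers below 0.2 N) or (linear speed of weight_200 above 0.6 m/s and height (world z) of weight_200 below 0.035 m and contact force between weight_200 and the fingers below 0.2 N) or (linear speed of weight_100 above 0.6 m/s and height (world z) of weight_100 below 0.035 m and contact force between weight_100 and the fingers below 0.2 N) or (linear speed of weight_50 above 0.6 m/s and height (world z) of weight_50 below 0.035 m and contact force between weight_50 and the fingers below 0.2 N)).
It also fails if it takes over 104 s, if anything falls off the work surface, if the arm or the gripper's body presses on something with over 40 N, if the wrist force passes 120 N, or if a joint passes its speed limit or range.

## Working session

There is one attempt and no reset: what is moved stays moved. The work goes in short steps, Python scripts to look and compute and a tool call to move; the robot and the scene stay as the last step left them, time stands still between calls to the robot, and variables do not carry over. Pictures are saved under pics/ and viewed, at most 14 in all, crops included, and the job is handed in when it is done.

Besides the shell and the picture viewer there is one more tool, called after "Request:" as name(argument=value, ...), one argument or row to a line, values as JSON. servo_tool: Moves the arm, as the interface text tells. Its arguments: {"type":"object","properties":{"commands":{"type":"string"},"fingers":{"type":"number"},"squeeze":{"type":"number"}},"required":["commands"]}

```bash
mkdir -p pics; python3 - <<'E'
from rig import env
import cv2
for n in ("scene","side","wrist"):
    cv2.imwrite(f"pics/{n}0.png",env.snapshot(n)[:,:,::-1])
    print(n,env.camera_info(n))
print(env.sense())
E
```

```text
scene {'K': array([[539.59550757,   0.        , 322.92407643],
       [  0.        , 539.59550757, 242.47509808],
       [  0.        ,   0.        ,   1.        ]]), 'world_to_cam': array([[ 0.55255611, -0.83345193, -0.00629432, -0.29163463],
       [ 0.36776891,  0.23702999,  0.89920121, -0.25568834],
       [-0.74794904, -0.49917398,  0.43749008, -0.58918069],
       [ 0.        ,  0.        ,  0.        ,  1.        ]])}
side {'K': array([[463.1653416 ,   0.        , 314.87266383],
       [  0.        , 463.1653416 , 242.02859464],
       [  0.        ,   0.        ,   1.        ]]), 'world_to_cam': array([[ 0.92463541, -0.38085116, -0.00132163, -0.48672041],
       [ 0.14626066,  0.35188518,  0.92454564, -0.13931247],
       [-0.35164922, -0.85506094,  0.38106904, -0.67134716],
       [ 0.        ,  0.        ,  0.        ,  1.        ]])}
wrist {'K': array([[371.64829954,   0.        , 318.22960499],
       [  0.        , 371.64829954, 245.89093685],
       [  0.        ,   0.        ,   1.        ]]), 'T_tool_cam': array([[ 2.74268415e-05,  9.61816709e-01,  2.73694388e-01,
   
[... 273 characters left out ...]
00]])}
{'clock': 0.15, 'qpos': array([ 1.08438650e+00,  4.80697692e-01,  1.59671910e+00,  3.49586566e-06,
        1.06508746e+00, -4.65666730e-02]), 'joint_velocities': array([-0.00016808, -0.00273464, -0.00358453,  0.00047086,  0.00192623,
        0.00088746]), 'joint_torque': array([ 1.10338653e-03, -9.51159525e+01, -4.30464113e+01, -5.11782480e-05,
        8.31518671e-03, -8.98251756e-05]), 'ee_pos': array([0.27657312, 0.58785647, 0.19761714]), 'tool_rot': array([-3.14068219e+00, -4.54880492e-05,  2.70174779e+00]), 'contact_force': array([-0.52223669,  0.29531377,  0.01755476]), 'moment': array([ 0.0303937 , -0.00164665,  0.02816117]), 'grip_force': 0.0, 'grip_width': 0.08527907581601783}
```

View pics/scene0.png

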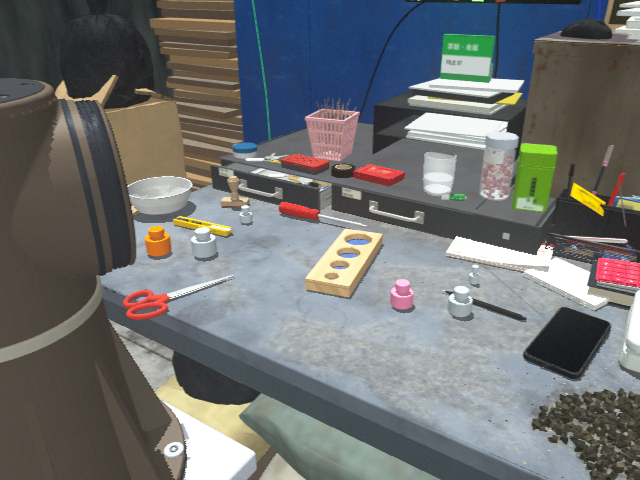

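View pics/side0.png

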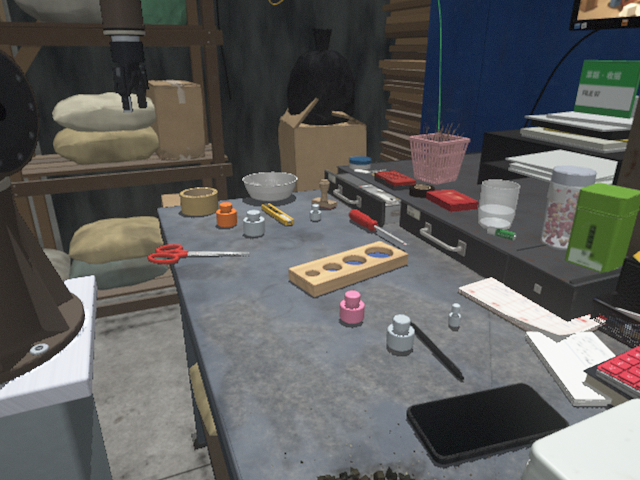

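View pics/wrist0.png

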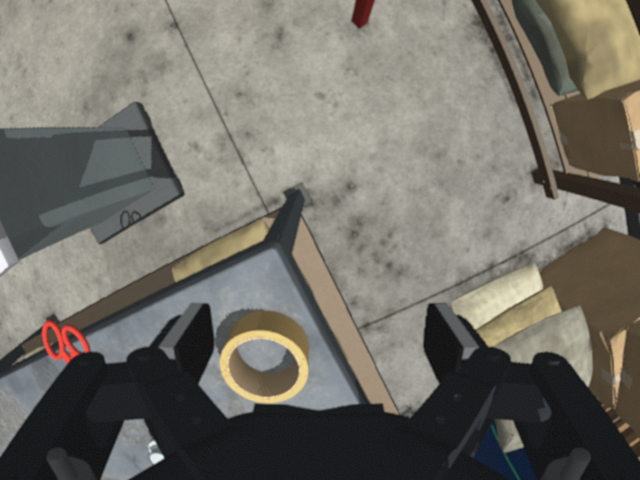

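```bash
cat > h.py <<'E'
from rig import env
import cv2, numpy as np
from scipy.spatial.transform import Rotation as R
def ray(n,uv):
    c=env.camera_info(n);K=c["K"];u=(uv[0]-K[0,2])/K[0,0];v=(uv[1]-K[1,2])/K[1,1]
    if n=="wrist":
        s=env.sense();r=np.hypot(u,v);k=np.sin(r)/max(r,1e-9)
        d=np.array([u*k,-v*k,-np.cos(r)])
        T=np.eye(4);T[:3,:3]=R.from_euler("xyz",s["tool_rot"]).as_matrix();T[:3,3]=s["ee_pos"]
        M=T@c["T_tool_cam"]
    else:
        d=np.array([u,-v,-1]);M=np.linalg.inv(c["world_to_cam"])
    d=M[:3,:3]@d;return M[:3,3],d/np.linalg.norm(d)
def onz(n,uv,z):
    o,d=ray(n,uv);return o+d*(z-o[2])/d[2]
def tri(r):
    A=sum(np.eye(3)-np.outer(d,d) for o,d in r);b=sum((np.eye(3)-np.outer(d,d))@o for o,d in r)
    return np.linalg.solve(A,b)
E
python3 - <<'E'
from h import *
np.set_printoptions(precision=3,suppress=True)
P={"A":((204,231),(253,213)),"B":((246,209),(315,206)),"C":((461,290),(401,320)),"D":((474,267),(456,307)),"pink":((402,283),(351,297)),"or":((158,231),(226,206))}
for k,(a,b) in P.items():print(k,tri([ray("scene",a),ray("side",b)]))
s=cv2.imread("pics/scene0.png");d=cv2.imread("pics/side0.png")
def cr(i,x,y,w=100,h=75):return cv2.resize(i[y:y+h,x:x+w],(400,300),interpolation=cv2.INTER_CUBIC)
cv2.imwrite("pics/c1.png",np.vstack([np.hstack([cr(s,170,190),cr(s,430,255)]),np.hstack([cr(d,235,175),cr(d,380,290)])]))
cv2.imwrite("pics/c2.png",np.hstack([cr(s,295,225),cr(d,283,235,133,100)]))
E
```

```text
A [0.478 0.243 0.051]
B [0.641 0.278 0.035]
C [ 0.552 -0.248  0.041]
D [ 0.658 -0.234  0.03 ]
pink [ 0.52  -0.161  0.04 ]
or [0.435 0.326 0.047]
```

View pics/c1.png

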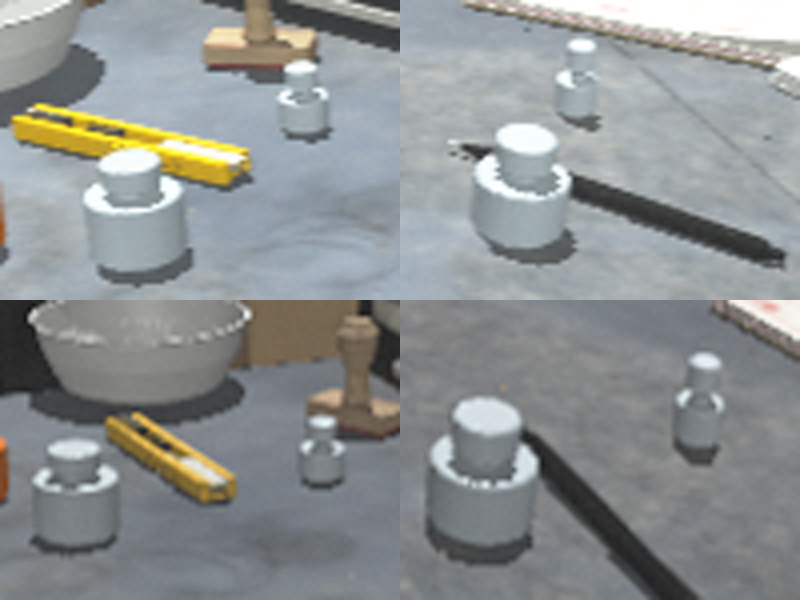

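View pics/c2.png

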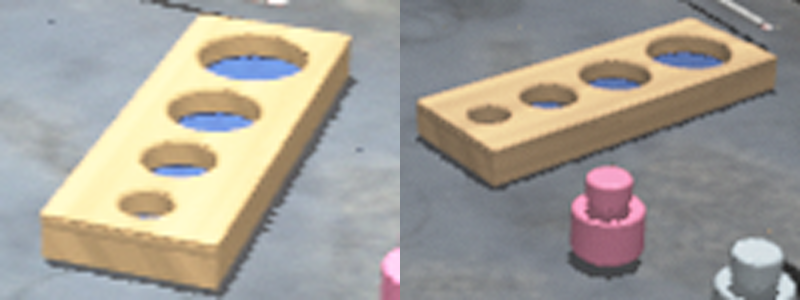

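```bash
python3 - <<'E'
from h import *
np.set_printoptions(precision=4,suppress=True)
P={"A":((202,230.7),(253.75,212.5),.051),"B":((245,206.8),(315.5,205.3),.037),"C":((461.8,288.8),(401.8,316.8),.043),"D":((475,266),(456.3,304.5),.035)}
for k,(a,b,z) in P.items():print(k,tri([ray("scene",a),ray("side",b)]),onz("scene",a,z)[:2],onz("side",b,z)[:2])
S=[(358,237.5),(348.5,252.5),(339.5,265),(331.5,276)];D=[(379.3,252.3),(354.7,260),(332.7,267.3),(312.7,273.2)]
X=np.array([-.0715,-.0095,.0425,.0865])
for n,p in (("scene",S),("side",D)):
    w=np.array([onz(n,q,.022)[:2] for q in p]);print(w)
    d=w-w.mean(0);x=X-X.mean();v=x@d;yaw=np.arctan2(v[1],v[0]);u=np.array([np.cos(yaw),np.sin(yaw)])
    print("yaw",yaw,"origin",w.mean(0)-X.mean()*u)
E
```

```text
A [0.4819 0.2529 0.0481] [0.4746 0.2451] [0.4815 0.2492]
B [0.6452 0.2852 0.0352] [0.6386 0.2794] [0.6453 0.2846]
C [ 0.5524 -0.2489  0.0446] [ 0.5509 -0.2499] [ 0.5567 -0.2433]
D [ 0.6561 -0.2354  0.0342] [ 0.6509 -0.2373] [ 0.6578 -0.2338]
[[ 0.6645  0.0063]
 [ 0.5976 -0.0119]
 [ 0.5461 -0.024 ]
 [ 0.5043 -0.0336]]
yaw -2.8981086758950236 origin [ 0.5898 -0.0129]
[[ 0.6641  0.0053]
 [ 0.6036 -0.0085]
 [ 0.5524 -0.0216]
 [ 0.5099 -0.03  ]]
yaw -2.913773755678969 origin [ 0.5942 -0.011 ]
```

Request:
servo_tool(
  commands="-4.1 -2.75 0 0 0 0.18; 0 0 0 0 0 0.18; 0 0 0 0 0 0.18; 0 0 0 0 0 0.18; 0 0 0 0 0 0.18; 0 0 0 0 0 0.18; 0 0 0 0 0 0.18; 0 0 0 0 0 0.18; 0 0 0 0 0 0.18; 0 0 0 0 0 0.18",
)

```text
clock: 1.4
ee_pos: [0.302, 0.5456, 0.1978]
tool_rot: [3.142, 0.001, 0.896]
contact_force: [-0.4, -0.3, -0.2]
grip_width: 0.0853
grip_force: 0.0
```

```bash
cat >> h.py <<'E'
def to(x,y,z=None,yaw=None):
    "shift in cm along the tool axes, and turn about tool z, to reach world x,y,z,yaw"
    s=env.sense();Rm=R.from_euler("xyz",s["tool_rot"]).as_matrix();p=s["ee_pos"]
    d=np.array([x,y,p[2] if z is None else z])-p
    t=0 if yaw is None else -((yaw-s["tool_rot"][2]+np.pi)%(2*np.pi)-np.pi)
    print("shift cm",np.round(100*Rm.T@d,2),"rz",round(t,3),"rot",s["tool_rot"].round(3),"q",s["qpos"].round(2),"t",round(s["clock"],2))
E
python3 -c "
from h import *
to(.48,.25,None,.237)"
```

```text
shift cm [-1.196e+01  3.237e+01  1.000e-02] rz 0.659 rot [3.142e+00 1.000e-03 8.960e-01] q [1.02 0.44 1.66 0.   1.04 1.69] t 1.4
```

Request:
servo_tool(
  commands="-2 5.4 0 0 0 0; -2 5.4 0 0 0 0; -2 5.4 0 0 0 0; -2 5.4 0 0 0 0; -2 5.4 0 0 0 0; -2 5.4 0 0 0 0; 0 0 0 0 0 0.165; 0 0 0 0 0 0.165; 0 0 0 0 0 0.165; 0 0 0 0 0 0.165",
  fingers=-0.2,
)

```text
clock: 2.65
ee_pos: [0.4817, 0.2506, 0.1979]
tool_rot: [3.142, 0.0, 0.236]
contact_force: [0.7, -0.5, -0.3]
grip_width: 0.0511
grip_force: 0.0
```

```bash
python3 - <<'E'
from h import *
to(.48,.25,None,.237)
cv2.imwrite("pics/w1.png",env.snapshot("wrist")[:,:,::-1])
E
```

```text
shift cm [-0.18  0.02  0.  ] rz -0.001 rot [3.142 0.    0.236] q [0.42 0.33 1.84 0.   0.97 1.76] t 2.65
```

View pics/w1.png

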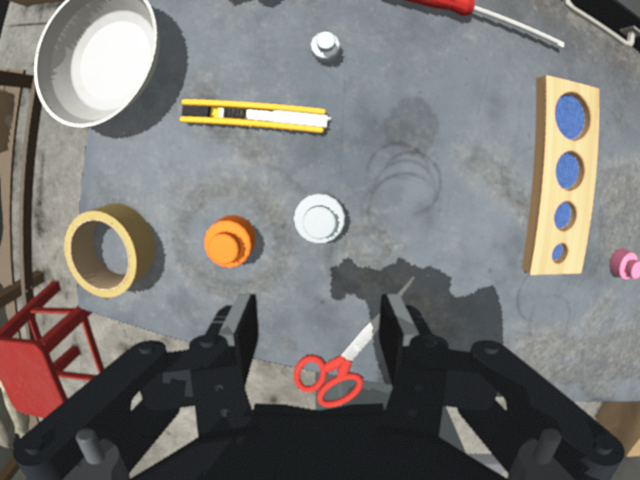

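```bash
python3 - <<'E'
from h import *
np.set_printoptions(precision=4,suppress=True)
print("500",onz("wrist",(319,220),.051),onz("wrist",(319.5,219),.034)); print("100",onz("wrist",(325,41),.037))
for p in [(573,115),(569,170),(565.5,216),(560,252)]: print(onz("wrist",p,.015)[:2])
E
```

```text
500 [0.4839 0.2506 0.051 ] [0.4814 0.2496 0.034 ]
100 [0.644  0.2822 0.037 ]
[ 0.6642 -0.0011]
[ 0.6018 -0.0133]
[ 0.5501 -0.0271]
[ 0.5076 -0.0366]
```

Request:
servo_tool(
  commands="0.13 0 4 0 0 0; 0 0 4 0 0 0; 0 0 4 0 0 0; 0 0 2.5 0 0 0; 0 0 1 0 0 0; 0 0 0.6 0 0 0; 0 0 0 0 0 0",
)

```text
clock: 3.58
ee_pos: [0.4834, 0.2512, 0.0375]
tool_rot: [-3.141, -0.001, 0.242]
contact_force: [0.3, -1.0, -0.1]
grip_width: 0.0513
grip_force: 0.0
```

Request:
servo_tool(
  commands="0 0 0 0 0 0; 0 0 0 0 0 0; 0 0 0 0 0 0; 0 0 0 0 0 0; 0 0 0 0 0 0; 0 0 0 0 0 0",
  fingers=1,
  squeeze=40,
)

```text
clock: 4.32
ee_pos: [0.4831, 0.251, 0.0371]
tool_rot: [3.142, 0.0, 0.242]
contact_force: [0.3, 0.3, 1.0]
grip_width: 0.0001
grip_force: 0.0
```

```bash
python3 - <<'E'
from h import *
cv2.imwrite("pics/w2.png",np.hstack([cv2.resize(env.snapshot("wrist")[:,:,::-1],(400,300)),cv2.resize(env.snapshot("side")[150:300,150:350,::-1],(400,300))]))
E
```

```text
(no output)
```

View pics/w2.png

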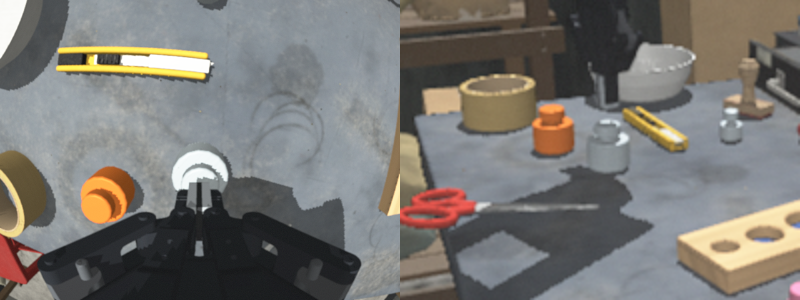

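```bash
python3 - <<'E'
from h import *
np.set_printoptions(precision=4,suppress=True)
c=env.camera_info("wrist");K=c["K"];M=np.linalg.inv(c["T_tool_cam"])
for z in (0,-.005,-.01,-.02,-.03):
    p=M@[0,0,z,1];d=np.array([p[0],-p[1],-p[2]]);r=np.arctan2(np.hypot(d[0],d[1]),d[2]);h=np.hypot(d[0],d[1]);print(z,K[0,2]+K[0,0]*r*d[0]/h,K[1,2]+K[1,1]*r*d[1]/h)
w=env.snapshot("wrist");s=env.snapshot("scene")
ee=env.sense()["ee_pos"];print(ee)
for n in("side","scene"):
    c=env.camera_info(n);q=c["world_to_cam"]@np.r_[ee,1];print(n,c["K"]@[q[0]/-q[2],-q[1]/-q[2],1])
cv2.imwrite("pics/w3.png",np.hstack([cv2.resize(w[200:350,220:420,::-1],(400,300)),cv2.resize(s[180:280,140:273,::-1],(400,300))]))
E
```

```text
0 318.56833115681025 283.27129270155007
-0.005 318.57375144941886 286.9570878038855
-0.01 318.57942956952735 290.8318635302103
-0.02 318.59163020858284 299.20569012605523
-0.03 318.605089789221 308.52139718197895
[0.4831 0.251  0.0371]
side [254.5498 218.0506   1.    ]
scene [203.6904 234.9402   1.    ]
```

View pics/w3.png

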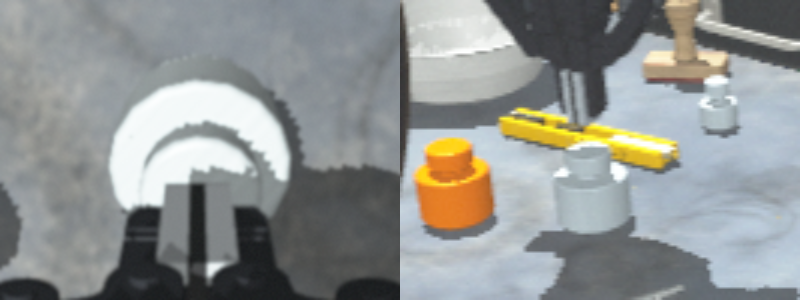

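```bash
python3 - <<'E'
from h import *
np.set_printoptions(precision=4,suppress=True)
print(tri([ray("scene",(198,222)),ray("side",(252.5,203))]),tri([ray("scene",(198,222)),ray("side",(252.5,203)),ray("wrist",(319,292))]))
print(tri([ray("scene",(203,229)),ray("side",(254,212.5)),ray("wrist",(319,276))]), env.sense()["moment"],env.sense()["joint_torque"])
E
```

```text
[0.4819 0.2609 0.0664] [0.4839 0.2567 0.0663]
[0.4868 0.2542 0.0477] [-0.008  -0.0102  0.0131] [ -0.0009 -85.7099 -26.3735   0.0001   0.0015  -0.0001]
```

Request:
servo_tool(
  commands="0 0 0 0 0 0; 0 0 0 0 0 0; 0 0 0 0 0 0; 0 0 0.4 0 0 0; 0 0 0.4 0 0 0; 0 0 0.4 0 0 0; 0 0 0 0 0 0",
  fingers=-0.2,
)

```text
clock: 5.4
ee_pos: [0.4828, 0.2509, 0.0246]
tool_rot: [3.141, 0.001, 0.242]
contact_force: [-0.8, -0.3, -0.9]
grip_width: 0.0511
grip_force: 0.0
```

Request:
servo_tool(
  commands="0 0 0 0 0 0; 0 0 0 0 0 0; 0 0 0 0 0 0; 0 0 0 0 0 0; 0 0 0 0 0 0; 0 0 0 0 0 0",
  fingers=1,
)

```text
clock: 6.15
ee_pos: [0.4831, 0.251, 0.0251]
tool_rot: [3.142, -0.0, 0.242]
contact_force: [0.1, 0.4, 0.3]
grip_width: -0.0004
grip_force: 0.0
```

```bash
python3 - <<'E'
from h import *
w=env.snapshot("wrist");s=env.snapshot("scene")
cv2.imwrite("pics/w4.png",np.hstack([cv2.resize(w[200:350,220:420,::-1],(400,300)),cv2.resize(s[180:280,140:273,::-1],(400,300))]))
E
```

```text
(no output)
```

View pics/w4.png

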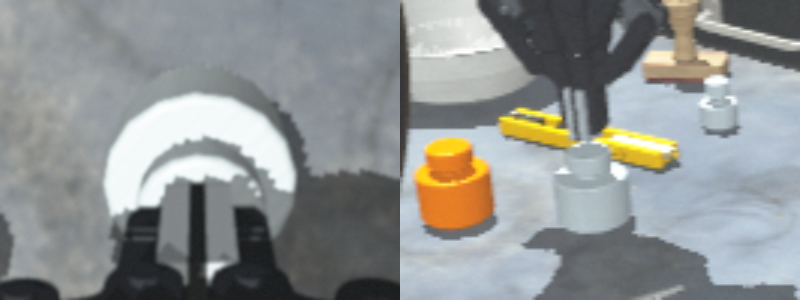

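Request:
servo_tool(
  commands="0 0 0 0 0 0; 0 0 0 0 0 0; 0 0 0 0 0 0; 0 0 0.4 0 0 0; 0 0 0.4 0 0 0; 0 0 0.4 0 0 0; 0 0 0 0 0 0",
  fingers=-0.2,
)

```text
clock: 7.12
ee_pos: [0.4828, 0.2509, 0.0126]
tool_rot: [3.141, 0.001, 0.242]
contact_force: [-0.3, -0.1, 0.1]
grip_width: 0.0514
grip_force: 0.0
```

Request:
servo_tool(
  commands="0 0 0 0 0 0; 0 0 0 0 0 0; 0 0 0 0 0 0; 0 0 0 0 0 0; 0 0 0 0 0 0; 0 0 0 0 0 0",
  fingers=1,
)

```text
clock: 7.88
ee_pos: [0.4833, 0.251, 0.0134]
tool_rot: [3.142, -0.0, 0.242]
contact_force: [-0.9, -2.5, 5.8]
grip_width: 0.0264
grip_force: 39.4
```

Request:
servo_tool(
  commands="0 0 0 0 0 0; 0 0 0 0 0 0; 0 0 0 0 0 0; 0 0 0.4 0 0 0; 0 0 0.4 0 0 0; 0 0 0.2 0 0 0; 0 0 0 0 0 0",
  fingers=-0.2,
)

```text
clock: 8.75
ee_pos: [0.4829, 0.251, 0.0028]
tool_rot: [3.142, 0.0, 0.242]
contact_force: [0.6, -0.4, -0.1]
grip_width: 0.0512
grip_force: 0.0
```

Request:
servo_tool(
  commands="0 0 0 0 0 0; 0 0 0 0 0 0; 0 0 0 0 0 0; 0 0 0 0 0 0; 0 0 0 0 0 0; 0 0 0 0 0 0",
  fingers=1,
)

```text
clock: 9.5
ee_pos: [0.4833, 0.251, 0.0033]
tool_rot: [-3.142, -0.0, 0.242]
contact_force: [-0.3, -2.2, 5.8]
grip_width: 0.0282
grip_force: 39.5
```

Request:
servo_tool(
  commands="0 0 -0.2 0 0 0; 0 0 -0.4 0 0 0; 0 0 -0.4 0 0 0; 0 0 0 0 0 0; 0 0 0 0 0 0",
  squeeze=60,
)

```text
clock: 10.12
ee_pos: [0.4831, 0.251, 0.0131]
tool_rot: [-3.142, -0.0, 0.242]
contact_force: [0.4, -0.8, -4.7]
grip_width: 0.0276
grip_force: 59.4
```

```bash
python3 - <<'E'
from h import *
w=env.snapshot("wrist");s=env.snapshot("scene")
print(env.sense()["contact_force"],env.sense()["moment"])
cv2.imwrite("pics/w5.png",np.hstack([cv2.resize(w[200:350,220:420,::-1],(400,300)),cv2.resize(s[180:280,140:273,::-1],(400,300))]))
E
```

```text
[ 0.96937967 -0.12306989 -4.38201382] [ 0.02472944 -0.05457182 -0.02868748]
```

View pics/w5.png

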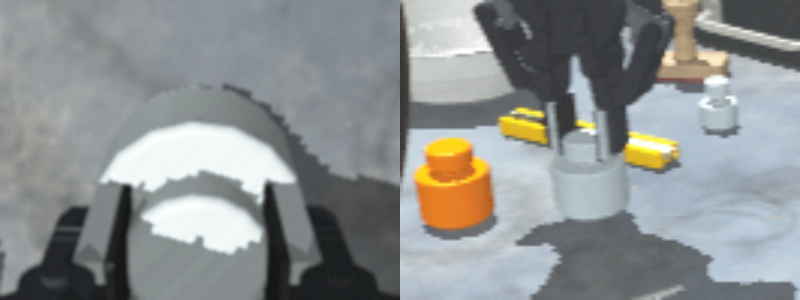

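Request:
servo_tool(
  commands="0 0 -3 0 0 0; 0 0 -4 0 0 0; 0 0 -4 0 0 0; 0 0 -4 0 0 0; -0.95 4.33 -3.5 0 0 0; -0.95 4.33 0 0 0 0; -0.95 4.33 0 0 0 0; -0.95 4.33 0 0 0 0; -0.95 4.33 0 0 0 0; -0.95 4.33 0 0 0 0",
)

```text
clock: 11.48
ee_pos: [0.4896, -0.0162, 0.198]
tool_rot: [-3.142, 0.0, 0.242]
contact_force: [-0.0, -0.1, -4.9]
grip_width: 0.0271
grip_force: 60.7
```

Request:
servo_tool(
  commands="0 0 0 0 0 0; 0 0 0 0 0 0",
)

```text
clock: 11.72
ee_pos: [0.4897, -0.0148, 0.198]
tool_rot: [-3.141, 0.0, 0.241]
contact_force: [-0.4, 0.4, -3.8]
grip_width: 0.0275
grip_force: 61.0
```

```bash
python3 - <<'E'
from h import *
cv2.imwrite("pics/w6raw.png",env.snapshot("wrist")[:,:,::-1]);to(.49,-.015)
cv2.imwrite("pics/w6.png",cv2.resize(cv2.imread("pics/w6raw.png")[0:300,160:480],(640,600)))
E
```

```text
shift cm [ 0.01  0.07 -0.  ] rz 0 rot [-3.141  0.     0.242] q [-0.09  0.26  1.95  0.    0.93  1.24] t 11.78
```

View pics/w6.png

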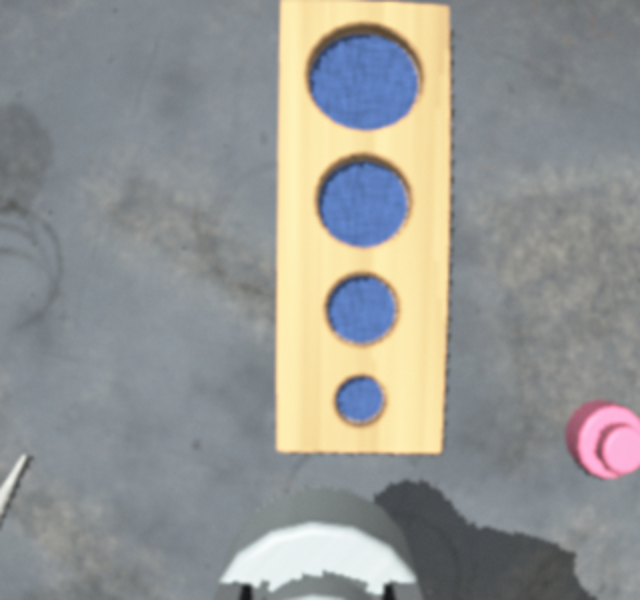

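```bash
python3 - <<'E'
from h import *
np.set_printoptions(precision=4,suppress=True)
X=np.array([-.0715,-.0095,.0425,.0865])
w=np.array([onz("wrist",(160+a/2,b/2),.022)[:2] for a,b in [(364.5,76.5),(364,201),(361.5,309),(359.5,400.5)]])
d=w-w.mean(0);v=(X-X.mean())@d;yaw=np.arctan2(v[1],v[0]);u=np.array([np.cos(yaw),np.sin(yaw)])
o=w.mean(0)-X.mean()*u;print(w,yaw,o,"\n",o+X[:,None]*u)
b=(o+X[:,None]*u)[0];to(b[0],b[1],.0125,yaw+np.pi)
E
```

```text
[[ 0.6626  0.0053]
 [ 0.6026 -0.0091]
 [ 0.5523 -0.0205]
 [ 0.5096 -0.0304]] -2.912446979756874 [ 0.5935 -0.0109] 
 [[ 0.6631  0.0053]
 [ 0.6027 -0.0088]
 [ 0.5521 -0.0206]
 [ 0.5092 -0.0306]]
shift cm [17.31  2.25 18.54] rz 0.013 rot [-3.141  0.     0.242] q [-0.09  0.26  1.95  0.    0.93  1.24] t 11.78
```

Request:
servo_tool(
  commands="4.33 0.56 0 0 0 0.013; 4.33 0.56 0 0 0 0; 4.33 0.56 0 0 0 0; 4.32 0.56 3 0 0 0; 0 0 4 0 0 0; 0 0 4 0 0 0; 0 0 3 0 0 0; 0 0 1 0 0 0; 0 0 0 0 0 0; 0 0 0 0 0 0",
)

```text
clock: 13.02
ee_pos: [0.6646, 0.0034, 0.0495]
tool_rot: [3.141, -0.002, 0.229]
contact_force: [0.3, -0.3, -4.5]
grip_width: 0.0271
grip_force: 61.0
```

```bash
python3 - <<'E'
from h import *
to(.6631,.0053,.0125,.229)
w=env.snapshot("wrist");cv2.imwrite("pics/w7.png",cv2.resize(w[120:360,160:480,::-1],(640,480)))
E
```

```text
shift cm [-0.11 -0.22  3.7 ] rz 0.0 rot [ 3.141e+00 -2.000e-03  2.290e-01] q [-0.04  0.66  1.68  0.    0.8   1.3 ] t 13.03
```

View pics/w7.png

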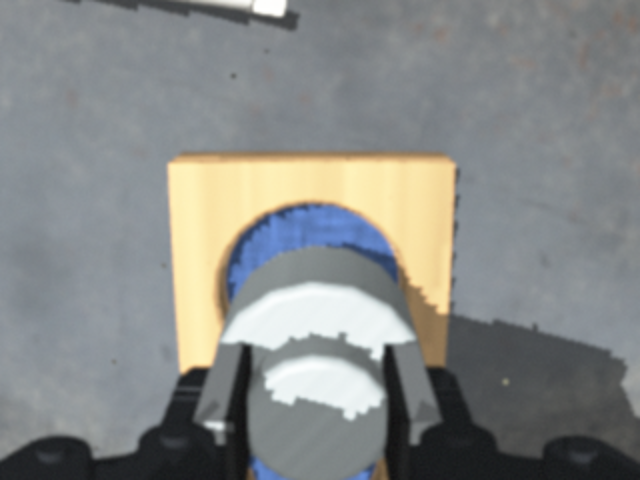

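Request:
servo_tool(
  commands="-0.1 -0.2 0 0 0 0; 0 0 1 0 0 0; 0 0 1 0 0 0; 0 0 0.7 0 0 0; 0 0 0.5 0 0 0; 0 0 0.3 0 0 0; 0 0 0.15 0 0 0; 0 0 0 0 0 0; 0 0 0 0 0 0",
)

```text
clock: 14.2
ee_pos: [0.6626, 0.0048, 0.0125]
tool_rot: [3.141, -0.001, 0.229]
contact_force: [-2.8, -1.0, 5.5]
grip_width: 0.0272
grip_force: 62.0
```

Request:
servo_tool(
  commands="0 0 0 0 0 0; 0 0 0 0 0 0; 0 0 0 0 0 0; 0 0 0 0 0 0; 0 0 -1 0 0 0; 0 0 -3 0 0 0; 0 0 -5 0 0 0; 0 0 -5 0 0 0; 0 0 -2 0 0 0; 0 0 0 0 0 0",
  fingers=-0.2,
)

```text
clock: 15.45
ee_pos: [0.6633, 0.0048, 0.1741]
tool_rot: [3.141, -0.004, 0.229]
contact_force: [-0.5, -0.3, 0.1]
grip_width: 0.0511
grip_force: 0.0
```

Request:
servo_tool(
  commands="-2.66 3.63 0 0 0 0; -2.66 3.63 0 0 0 0; -2.66 3.63 0 0 0 0; -2.66 3.63 0 0 0 0; -2.66 3.63 0 0 0 0; -2.66 3.63 0 0 0 0; 0 0 0 0 0 0; 0 0 0 0 0 0",
)

```text
clock: 16.45
ee_pos: [0.5557, -0.2431, 0.1709]
tool_rot: [-3.141, 0.001, 0.228]
contact_force: [0.7, -0.1, 0.5]
grip_width: 0.0515
grip_force: 0.0
```

```bash
python3 - <<'E'
from h import *
to(.557,-.243,.06,.229)
w=env.snapshot("wrist");s=env.snapshot("side")
cv2.imwrite("pics/w8.png",np.hstack([w[0:300,140:540,::-1],cv2.resize(s[230:350,280:440,::-1],(400,300))]))
E
```

```text
shift cm [ 0.14  0.03 11.09] rz -0.001 rot [-3.141e+00  1.000e-03  2.280e-01] q [-0.46  0.45  1.73  0.    0.97  0.88] t 16.45
```

View pics/w8.png

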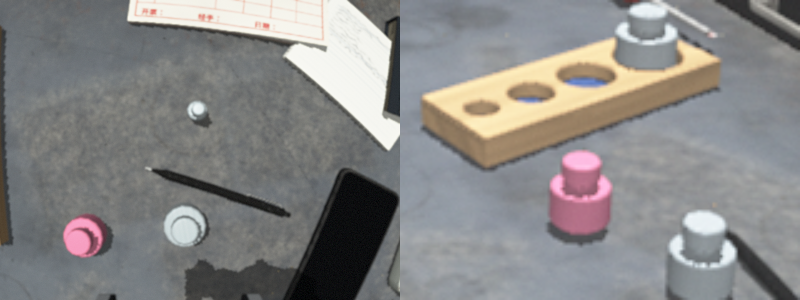

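```bash
python3 - <<'E'
from h import *
np.set_printoptions(precision=4,suppress=True)
i=env.snapshot("wrist");h=cv2.cvtColor(i,cv2.COLOR_RGB2HSV)
# bright low-saturation metal blobs; body centroid is seen at mid height
for (x0,x1,y0,y1,zt,zb) in [(295,355,195,255,.043,.026),(320,360,85,130,.035,.018)]:
    m=((i[y0:y1,x0:x1].min(2)>150)).astype(np.uint8)
    c=max(cv2.findContours(m,0,2)[0],key=cv2.contourArea);(a,b),r=cv2.minEnclosingCircle(c)
    print((a+x0,b+y0),r,onz("wrist",(a+x0,b+y0),zb))
print(onz("wrist",(323,228),.043),onz("wrist",(338,107),.035))
E
```

```text
(324.2412796020508, 226.2819766998291) 20.505725860595703 [ 0.5543 -0.2481  0.026 ]
(337.0, 110.5) 9.34087085723877 [ 0.6565 -0.2355  0.018 ]
[ 0.5564 -0.2463  0.043 ] [ 0.658  -0.2351  0.035 ]
```

Request:
servo_tool(
  commands="-0.08 0.33 4 0 0 0; 0 0 4 0 0 0; 0 0 4 0 0 0; 0 0 3 0 0 0; 0 0 1.2 0 0 0; 0 0 0.7 0 0 0; 0 0 0.5 0 0 0; 0 0 0 0 0 0",
)

```text
clock: 17.6
ee_pos: [0.5564, -0.247, -0.0019]
tool_rot: [3.141, -0.001, 0.229]
contact_force: [-0.8, -0.5, -0.1]
grip_width: 0.051
grip_force: 0.0
```

Request:
servo_tool(
  commands="0 0 0 0 0 0; 0 0 0 0 0 0; 0 0 0 0 0 0; 0 0 0 0 0 0; 0 0 0 0 0 0; 0 0 0 0 0 0",
  fingers=1,
  squeeze=40,
)

```text
clock: 18.35
ee_pos: [0.5566, -0.2472, -0.0017]
tool_rot: [3.141, -0.001, 0.229]
contact_force: [-1.2, -0.4, 5.8]
grip_width: 0.0215
grip_force: 38.9
```

Request:
servo_tool(
  commands="0 0 -0.4 0 0 0; 0 0 -2 0 0 0; 0 0 -3 0 0 0; 0 0 -2.8 0 0 0; 1.98 -4.43 0 0 0 0; 1.98 -4.43 0 0 0 0; 1.98 -4.43 0 0 0 0; 1.98 -4.43 0 0 0 0; 1.98 -4.43 0 0 0 0; 0 0 0 0 0 0",
)

```text
clock: 19.6
ee_pos: [0.6026, -0.0055, 0.0798]
tool_rot: [-3.141, -0.0, 0.232]
contact_force: [0.4, -1.0, -2.2]
grip_width: 0.0215
grip_force: 39.6
```

Request:
servo_tool(
  commands="0 0 1 0 0 0; 0 0 1.5 0 0 0; 0 0 1.5 0 0 0; 0 0 0 0 0 0",
)

```text
clock: 20.1
ee_pos: [0.6009, -0.0092, 0.0378]
tool_rot: [-3.141, 0.003, 0.228]
contact_force: [0.1, 0.7, -1.7]
grip_width: 0.0217
grip_force: 39.6
```

```bash
python3 -c "
from h import *
to(.6027,-.0088,.0073,.229)"
```

```text
shift cm [0.19 0.   3.04] rz -0.001 rot [-3.141e+00  3.000e-03  2.280e-01] q [-0.07  0.61  1.84 -0.    0.69  1.28] t 20.1
```

Request:
servo_tool(
  commands="0.1 0 0.5 0 0 0; 0 0 0.5 0 0 0; 0 0 0 0 0 0; 0 0 0 0 0 0",
)

```text
clock: 20.6
ee_pos: [0.6033, -0.0084, 0.0298]
tool_rot: [3.142, -0.0, 0.229]
contact_force: [0.1, -0.2, -1.8]
grip_width: 0.0218
grip_force: 39.6
```

```bash
python3 -c "
from h import *
to(.6027,-.0088,.0073,.229)"
```

```text
shift cm [-0.07  0.02  2.25] rz -0.0 rot [ 3.142 -0.     0.229] q [-0.06  0.62  1.84 -0.    0.68  1.28] t 20.6
```

Request:
servo_tool(
  commands="-0.06 0 0.5 0 0 0; 0 0 0.6 0 0 0; 0 0 0.5 0 0 0; 0 0 0.4 0 0 0; 0 0 0.2 0 0 0; 0 0 0 0 0 0; 0 0 0 0 0 0",
)

```text
clock: 21.48
ee_pos: [0.6027, -0.0086, 0.0076]
tool_rot: [3.142, -0.0, 0.229]
contact_force: [-0.2, -0.2, -2.0]
grip_width: 0.0218
grip_force: 39.6
```

Request:
servo_tool(
  commands="0 0 0.06 0 0 0; 0 0 0 0 0 0",
)

```text
clock: 21.72
ee_pos: [0.6029, -0.0086, 0.0073]
tool_rot: [3.141, -0.001, 0.229]
contact_force: [-1.7, -1.1, 3.8]
grip_width: 0.0216
grip_force: 40.2
```

Request:
servo_tool(
  commands="0 0 0 0 0 0; 0 0 0 0 0 0; 0 0 0 0 0 0; 0 0 0 0 0 0; 0 0 -1 0 0 0; 0 0 -3 0 0 0; 0 0 -5 0 0 0; 0 0 -5 0 0 0; 0 0 -2 0 0 0; 0 0 0 0 0 0",
  fingers=-0.2,
)

```text
clock: 22.98
ee_pos: [0.6038, -0.0086, 0.1695]
tool_rot: [3.14, -0.004, 0.229]
contact_force: [0.8, 0.6, -0.6]
grip_width: 0.0512
grip_force: 0.0
```

Request:
servo_tool(
  commands="0.03 4.66 0 0 0 0; 0.03 4.66 0 0 0 0; 0.03 4.66 0 0 0 0; 0.03 4.66 0 0 0 0; 0.03 4.66 0 0 0 0; 0 0 0 0 0 0; 0 0 0 0 0 0; 0 0 0 0 0 0",
)

```text
clock: 23.98
ee_pos: [0.6566, -0.234, 0.1666]
tool_rot: [-3.141, 0.001, 0.23]
contact_force: [0.6, -0.3, 0.1]
grip_width: 0.0512
grip_force: 0.0
```

```bash
python3 - <<'E'
from h import *
np.set_printoptions(precision=4,suppress=True)
i=env.snapshot("wrist");cv2.imwrite("pics/w9.png",i[:,:,::-1])
x0,x1,y0,y1=290,350,180,260
m=((i[y0:y1,x0:x1].min(2)>150)).astype(np.uint8)
for c in cv2.findContours(m,0,2)[0]:
    (a,b),r=cv2.minEnclosingCircle(c)
    if r>4:print((a+x0,b+y0),r,onz("wrist",(a+x0,b+y0),.018))
to(.657,-.235,-.009,.229)
E
```

```text
(320.3502998352051, 223.32634735107422) 9.69554615020752 [ 0.6558 -0.2359  0.018 ]
shift cm [ 0.01  0.11 17.59] rz 0.001 rot [-3.141  0.     0.23 ] q [-0.39  0.58  1.51  0.    1.06  0.96] t 24.02
```

Request:
servo_tool(
  commands="-0.03 0.15 4 0 0 0; 0 0 4 0 0 0; 0 0 4 0 0 0; 0 0 3 0 0 0; 0 0 1.2 0 0 0; 0 0 0.8 0 0 0; 0 0 0.5 0 0 0; 0 0 0 0 0 0; 0 0 0 0 0 0",
  fingers=0.3,
)

```text
clock: 25.15
ee_pos: [0.6574, -0.2369, -0.0072]
tool_rot: [3.141, -0.001, 0.229]
contact_force: [0.3, 0.2, -0.5]
grip_width: 0.0301
grip_force: 0.0
```

Request:
servo_tool(
  commands="0 0 0 0 0 0; 0 0 0 0 0 0; 0 0 0 0 0 0; 0 0 0 0 0 0; 0 0 0 0 0 0",
  fingers=1,
  squeeze=25,
)

```text
clock: 25.78
ee_pos: [0.6574, -0.2368, -0.0076]
tool_rot: [3.141, -0.001, 0.229]
contact_force: [-0.2, 0.7, 6.3]
grip_width: 0.0103
grip_force: 24.6
```

Request:
servo_tool(
  commands="0 0 -0.4 0 0 0; 0 0 -2 0 0 0; 0 0 -3 0 0 0; 0 0 -2.8 0 0 0; -1.95 -4.69 0 0 0 0; -1.95 -4.69 0 0 0 0; -1.95 -4.69 0 0 0 0; -1.95 -4.69 0 0 0 0; -1.95 -4.69 0 0 0 0; 0 0 0 0 0 0",
)

```text
clock: 27.02
ee_pos: [0.5066, -0.0282, 0.0751]
tool_rot: [-3.141, 0.001, 0.231]
contact_force: [0.1, 0.1, -0.1]
grip_width: 0.0105
grip_force: 24.5
```

Request:
servo_tool(
  commands="0 0 1.5 0 0 0; 0 0 1.5 0 0 0; 0 0 1.5 0 0 0; 0 0 0.5 0 0 0; 0 0 0 0 0 0; 0 0 0 0 0 0",
)

```text
clock: 27.78
ee_pos: [0.5091, -0.0305, 0.0242]
tool_rot: [3.141, -0.0, 0.229]
contact_force: [0.7, -1.3, -0.2]
grip_width: 0.0099
grip_force: 24.5
```

```bash
python3 - <<'E'
from h import *
to(.5092,-.0306,.0014,.229)
E
```

```text
shift cm [0.01 0.01 2.28] rz -0.0 rot [ 3.141 -0.     0.229] q [-0.12  0.55  2.06 -0.    0.54  1.22] t 27.77
```

Request:
servo_tool(
  commands="0 0 0.6 0 0 0; 0 0 0.6 0 0 0; 0 0 0.5 0 0 0; 0 0 0.4 0 0 0; 0 0 0.2 0 0 0; 0 0 0 0 0 0; 0 0 0 0 0 0",
)

```text
clock: 28.65
ee_pos: [0.5092, -0.0304, 0.0013]
tool_rot: [3.141, -0.001, 0.229]
contact_force: [-0.4, 0.3, 8.3]
grip_width: 0.01
grip_force: 25.4
```

Request:
servo_tool(
  commands="0 0 0 0 0 0; 0 0 0 0 0 0; 0 0 0 0 0 0; 0 0 -0.5 0 0 0; 0 0 -1.5 0 0 0; 0 0 -3 0 0 0; 0 0 -5 0 0 0; 0 0 -5 0 0 0; 0 0 -2 0 0 0; 0 0 0 0 0 0",
  fingers=0.1,
)

```text
clock: 29.9
ee_pos: [0.51, -0.0305, 0.1735]
tool_rot: [3.14, -0.004, 0.229]
contact_force: [-0.6, 0.1, -0.3]
grip_width: 0.0384
grip_force: 0.0
```

Request:
servo_tool(
  commands="2.9 -3.93 0 0 0 0; 2.9 -3.93 0 0 0 0; 2.9 -3.93 0 0 0 0; 2.9 -3.93 0 0 0 0; 2.9 -3.93 0 0 0 0; 2.9 -3.93 0 0 0 0; 2.9 -3.93 0 0 0 0; 0 0 0 0 0 0; 0 0 0 0 0 0; 0 0 0 0 0 0",
)

```text
clock: 31.15
ee_pos: [0.6437, 0.2825, 0.1707]
tool_rot: [3.141, 0.001, 0.228]
contact_force: [0.7, 0.4, -0.7]
grip_width: 0.0384
grip_force: 0.0
```

```bash
python3 - <<'E'
from h import *
np.set_printoptions(precision=4,suppress=True)
i=env.snapshot("wrist");s=env.snapshot("side")
cv2.imwrite("pics/w10.png",np.hstack([i[:300,120:520,::-1],cv2.resize(s[230:350,280:440,::-1],(400,300))]))
x0,x1,y0,y1=280,360,170,270
m=((i[y0:y1,x0:x1].min(2)>150)).astype(np.uint8)
for c in cv2.findContours(m,0,2)[0]:
    (a,b),r=cv2.minEnclosingCircle(c)
    if r>4:print((a+x0,b+y0),r,onz("wrist",(a+x0,b+y0),.02))
to(.645,.284,-.008,.229)
E
```

```text
(282.0, 265.25) 4.250100135803223 [0.5956 0.3063 0.02  ]
(315.9418601989746, 216.61627960205078) 16.936695098876953 [0.6477 0.2858 0.02  ]
(341.5, 202.5) 4.301262855529785 [0.6655 0.2665 0.02  ]
(332.0, 193.0) 11.401854515075684 [0.6718 0.2767 0.02  ]
(283.7619047164917, 182.6785717010498) 5.729556560516357 [0.6713 0.3205 0.02  ]
shift cm [ 0.13 -0.12 17.91] rz -0.001 rot [3.141 0.    0.228] q [ 0.37  0.58  1.49 -0.    1.07  1.71] t 31.25
```

View pics/w10.png

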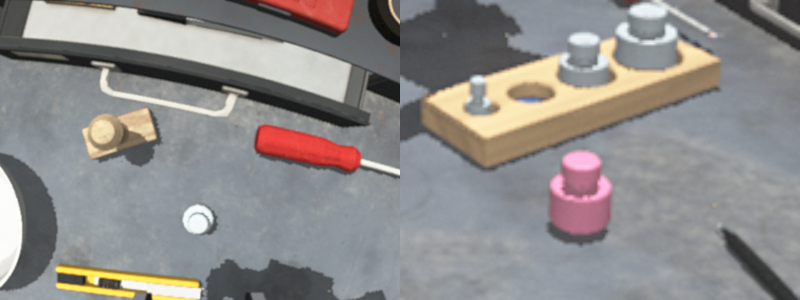

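```bash
python3 - <<'E'
from h import *
b=onz("wrist",(318,218.5),.02);k=onz("wrist",(317.5,221.5),.037);print(b,k)
to((b[0]+k[0])/2,(b[1]+k[1])/2,-.008,.229)
E
```

```text
[0.64647078 0.28360758 0.02      ] [0.64722376 0.28420606 0.037     ]
shift cm [ 0.31 -0.06 17.91] rz -0.001 rot [3.141 0.    0.228] q [ 0.37  0.58  1.49 -0.    1.07  1.71] t 31.25
```

Request:
servo_tool(
  commands="0.25 -0.1 4 0 0 0; 0 0 4 0 0 0; 0 0 4 0 0 0; 0 0 3 0 0 0; 0 0 1.2 0 0 0; 0 0 0.9 0 0 0; 0 0 0.6 0 0 0; 0 0 0 0 0 0; 0 0 0 0 0 0",
)

```text
clock: 32.38
ee_pos: [0.6469, 0.2853, -0.0052]
tool_rot: [-3.141, -0.001, 0.229]
contact_force: [0.1, -0.5, 0.1]
grip_width: 0.0384
grip_force: 0.0
```

Request:
servo_tool(
  commands="0 0 0 0 0 0; 0 0 0 0 0 0; 0 0 0 0 0 0; 0 0 0 0 0 0; 0 0 0 0 0 0",
  fingers=1,
  squeeze=30,
)

```text
clock: 33.0
ee_pos: [0.6468, 0.2852, -0.0056]
tool_rot: [-3.142, -0.001, 0.229]
contact_force: [0.3, -1.6, 6.2]
grip_width: 0.016
grip_force: 29.3
```

Request:
servo_tool(
  commands="0 0 -0.5 0 0 0; 0 0 -3 0 0 0; 0 0 -6 0 0 0; -2.31 3.95 0 0 0 0; -2.31 3.95 0 0 0 0; -2.31 3.95 0 0 0 0; -2.31 3.95 0 0 0 0; -2.31 3.95 0 0 0 0; -2.31 3.95 0 0 0 0; -2.31 3.95 0 0 0 0",
)

```text
clock: 34.25
ee_pos: [0.551, -0.0221, 0.0892]
tool_rot: [3.142, -0.0, 0.229]
contact_force: [0.6, 0.0, -1.0]
grip_width: 0.0158
grip_force: 29.4
```

Request:
servo_tool(
  commands="0 0 0 0 0 0; 0 0 1.5 0 0 0; 0 0 2 0 0 0; 0 0 2 0 0 0; 0 0 0.5 0 0 0; 0 0 0 0 0 0; 0 0 0 0 0 0",
)

```text
clock: 35.12
ee_pos: [0.5521, -0.0206, 0.0294]
tool_rot: [3.141, -0.001, 0.229]
contact_force: [0.6, 0.9, -0.5]
grip_width: 0.0158
grip_force: 29.4
```

```bash
python3 - <<'E'
from h import *
to(.5521,-.0206,.0034,.229)
E
```

```text
shift cm [0.  0.  2.6] rz 0.0 rot [ 3.141e+00 -1.000e-03  2.290e-01] q [-0.09  0.58  1.96  0.    0.61  1.25] t 35.12
```

Request:
servo_tool(
  commands="0 0 0.7 0 0 0; 0 0 0.7 0 0 0; 0 0 0.6 0 0 0; 0 0 0.4 0 0 0; 0 0 0.2 0 0 0; 0 0 0 0 0 0; 0 0 0 0 0 0",
)

```text
clock: 36.0
ee_pos: [0.552, -0.021, 0.0034]
tool_rot: [3.141, -0.001, 0.229]
contact_force: [-0.8, -0.3, 6.0]
grip_width: 0.0157
grip_force: 30.2
```

Request:
servo_tool(
  commands="0 0 0 0 0 0; 0 0 0 0 0 0; 0 0 0 0 0 0; 0 0 -0.5 0 0 0; 0 0 -1.5 0 0 0; 0 0 -3 0 0 0; 0 0 -5 0 0 0; 0 0 -5 0 0 0; 0 0 -3 0 0 0; 0 0 0 0 0 0",
  fingers=0.1,
)

```text
clock: 37.25
ee_pos: [0.5532, -0.021, 0.1865]
tool_rot: [3.14, -0.005, 0.229]
contact_force: [-0.5, 0.4, 0.2]
grip_width: 0.0381
grip_force: 0.0
```

Request:
servo_tool(
  commands="-3 0 0 0 0 0; -3 0 0 0 0 0; 0 0 0 0 0 0; 0 0 0 0 0 0",
)

```text
clock: 37.75
ee_pos: [0.4937, -0.0344, 0.1832]
tool_rot: [3.141, -0.001, 0.229]
contact_force: [0.6, -0.2, -0.1]
grip_width: 0.0383
grip_force: 0.0
```

```bash
python3 - <<'E'
from h import *
np.set_printoptions(precision=4,suppress=True)
i=env.snapshot("wrist");X=[-.0715,-.0095,.0425,.0865];o=np.array([.5935,-.0109]);u=np.array([np.cos(-2.912),np.sin(-2.912)])
h=cv2.cvtColor(i,cv2.COLOR_RGB2HSV);m=((h[:,:,1]<60)&(i.min(2)>140)).astype(np.uint8)
for c in cv2.findContours(m,0,2)[0]:
    (a,b),r=cv2.minEnclosingCircle(c)
    if r>5 and b<330:
        w=onz("wrist",(a,b),.04)[:2]-o;print(round(a),round(b),round(r,1),"rest x,y",w@u,-w[0]*u[1]+w[1]*u[0])
E
```

```text
16 323 7.9 rest x,y 0.22606247425390663 -0.3895608959593699
353 330 13.5 rest x,y 0.20788949165777096 0.033635533673193774
305 325 17.7 rest x,y 0.20251406077998738 -0.012600081864411243
354 314 5.5 rest x,y 0.19065227723575445 0.03461712279511964
42 322 18.5 rest x,y 0.21812798724665303 -0.33640211572365436
337 304 22.0 rest x,y 0.179379336466194 0.017713472587480697
518 301 6.4 rest x,y 0.18309269074695814 0.20952201312413277
294 296 10.5 rest x,y 0.17163415268354976 -0.02315774345334031
481 298 26.6 rest x,y 0.17745037398351363 0.16368897770940558
544 286 14.6 rest x,y 0.16799165190309293 0.2399047332600079
518 284 10.5 rest x,y 0.1643361119704817 0.2062085993474955
164 277 9.7 rest x,y 0.1539407610192261 -0.15000039681745012
172 262 6.5 rest x,y 0.1382821936603732 -0.1402626129766334
446 262 16.9 rest x,y 0.1382583396274252 0.12002525781026195
184 259 5.3 rest x,y 0.1354459856611428 -0.12660798900341733
115 246 13.2 rest x,y 0.12335824978012602 -0.20233469527647738
130 274 46.8 rest x,y 0.1526120997661416 -0.18863019117655525
494 233 5.3 rest x,y 0.11017219848659526 0.16889370675
[... 1734 characters left out ...]
599248
382 100 9.1 rest x,y -0.00626328474718886 0.05406116892603554
44 94 23.3 rest x,y -0.04038765991336485 -0.283650953362765
216 88 7.0 rest x,y -0.019653219519780617 -0.08876633074653728
232 93 11.4 rest x,y -0.013655106843535537 -0.07392403896171842
320 100 23.4 rest x,y -0.005100397487880489 0.0012176773685273626
551 89 10.9 rest x,y -0.03544681684120303 0.22546905625316022
434 96 46.1 rest x,y -0.012365213835226145 0.10150461396697738
509 79 15.9 rest x,y -0.037157536854434695 0.17679829868142233
272 72 63.5 rest x,y -0.031060193763174447 -0.03952353393793881
319 28 27.8 rest x,y -0.06973357347571472 0.0006123593566183822
564 70 102.6 rest x,y -0.05829762422297263 0.24286884933283281
```

Weights are seen at rest-frame (−70, 1), (−5, 1), (45, 1) and (85, −1) mm. These are close to the bore centres, and each was seated with contact at floor height.

```bash
python3 -c "
from rig import env
print(env.job_done())"
```

```text
the job is handed in; nothing more can be done
None
```

I put all four weights upright in their own bores, seated at floor height with the gripper clear, and handed the job in at about 38 s; the judge's verdict was not shown.

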